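Take the size of a bearing bore with a spring gauge

ROBOT

A 6-joint arm with a two-finger parallel gripper is mounted at the origin on a cart in front of the work surface, level with it; the furniture and walls round the work are solid. World frame = base frame: x ahead of the robot, y to its left, z up, the work surface at z = 0. Lengths are in m, angles in degrees, forces in N, time in s.
With the tool pointing down it reaches from about 0.425 to 1.125 m from the base axis. Payload 14.9 kg.
Tool frame: the origin (TCP) lies on the centre line of the jaws, within the pads' length; the fingertips stand 17 mm ahead of it and the grasp point (between the pads) lies 2 mm behind it; z points along the fingers, y is the line along which they close (so a half turn about z gives the same grasp; the last joint's range is limited). The gripper opens to 91 mm and grips with 3 to 60 N. Pads are 32 mm wide; open, the fingers measure 118 mm over their backs; the gripper's body (76 mm by 178 mm) begins 60 mm behind the grasp point.
Start: joints at [-71.58, 21.709, 99.362, -0, 58.929, -1.908], TCP at [0.243, -0.656, 0.231] pointing down, gripper open.
Joint ranges: [-158.91, 158.91], [-42.39, 125.64], [0.06, 152.35], [-60.88, 240.88], [17.5, 164.5], [-176.32, 176.32]. Speed limits (degrees/s): [108.29, 108.29, 136.94, 180, 180, 180].

INTERFACE

Orientations are given as a 3x3 rotation matrix whose columns are the frame's x, y, z axes.
In Python, from plant import * gives the robot as it stands.
- The arm moves only by the tool drive_tool, never from a script. Its argument "moves" is a list of rows, each an object of numbers: "x", "y", "z": the shift along the tool's x, y, z in units of 150 mm (1.0 is 150 mm); "yaw": the turn about the tool's z in units of 360 degrees (1.0 is 360 degrees); "hand": the finger opening in mm, from 0 to 91.2. A call has 1 to 20 rows; each row is the pose to reach, as a shift and turn from the pose commanded when the call began, along the tool's axes at that moment, turning the shorter way round; what a row does not reach only later rows make up. A row lasts 1/10 s, in which the tool goes at most 50 mm and 8.59 degrees, less where a joint would pass 70% of its speed; a pose out of reach is approached as far as the arm can. A call with a number of a shift or a turn outside -1 to 1 is refused whole. A call with a gripper value outside its range is refused whole. The fingers move at their own pace and stop on an object; the grip force is fixed at half the most. Time passes only in rows, so rows that repeat a pose let the fingers close. It gives the time, the measured TCP pose, the force, the opening and the grip force at its end, in the units of the state.
- get_state(): the state, without advancing time (a new reading comes with each control period).
- get_image(name): name is "scene" or "top" or "wrist"; returns the picture (420x560x3 uint8, red, green, blue); there is no depth.
- calibration(name): a dict with "mtx" (3x3 intrinsics, pixels), "origin" and "orientation" of the camera in the world. Camera axes: x right, y up, looking along -z (the intrinsics and any distortion apply to the point x, -y, -z); pixel columns grow to the right and rows downward; lengths in m; the calibration is good to about 2 mm. A picture is of the moment at which its call begins: read the wrist's pose just before it. calibration takes no time and is no camera call; for the wrist camera it gives the pose at the moment of the call.
- sign_off(): hands the job in; it is judged then, once.
The state is a dict: "time_s": time; "q": joint angles; "joint_vel": joint speeds; "effort": joint torques, N m; "eef_pos": TCP position; "tcp_rot": TCP orientation; "ft_force": force on the tool from outside, world axes, zero at the start; "torque": the same for the moment, N m; "grip_width": opening from 0.0 (shut) to 1.0 (fully open); "finger_force": force on a finger pad.
Only numpy, scipy, OpenCV 4.12 (cv2) and the standard library are available. Lean on these libraries where they do the work, as an engineer would, in place of code of your own. Each camera call takes 0.05 s, during which the arm holds its last target. There are 200 camera calls.

TASK

Take the size of the wider of the two bearing housings' bores with the spring gauge that stands in the plywood stand: squeeze its two tabs to draw the jaws in, lower it straight into the bore until its end lands on the steel ring somewhere down in the bore, press it home there for a moment with 1.5 to 2.5 kg of force so that it stands square, and only then let go of the tabs so that the jaws spring out against the bore wall. Then press the lock button on its top all the way down, draw the gauge out by its handle without squeezing the tabs again, and set it upright back in its stand, still locked at the bore's size. Do it by feel: never push, pull or wedge the gauge hard (never more than about 3.5 kg of force) against the ring or the housings, and leave the other things on the bench where they are.

Things in the scene. Friction and masses are not known exactly. Their poses are not given: they have to be found in the camera images.
- gauge_seat (a point): Steel spring bore gauge, 116 mm tall, about 0.37 kg, standing upright. This point: centre of the underside of its round depth collar, 76 mm diameter, 6 mm thick. Axes: z up along the gauge, x the line on which the two jaws (each one piece: tab above the collar, plunger below) move, y across. Plungers: at z -21 mm, outer ends 54 mm apart when fully out, 38 when fully in.
- gauge_pilot (a point): End of the gauge's pilot, 46 mm below gauge_seat on its axis, same axes. The pilot is round, 28 mm diameter at this end, widening to 44.5 mm at 9 mm up and 44.5 mm from there to 18 mm up. It enters the bore first and stands on the ring.
- gauge_tabs (a point): Point on the axis between the two tabs, 26 mm above gauge_seat, same axes: squeeze the tabs here along x. Upright tabs at +x and -x, 6 mm thick, 24 wide along y, 8 to 36 mm above gauge_seat; outer faces 52 mm apart out, 45 at the wide bore's size, 36 fully squeezed. Sprung out with 1.4 to 2.2 N each; fully in they stand on firm stops: the gauge can be carried so. Collar top 20 mm below.
- gauge_handle (a point): Centre of the gauge's square handle, 50 mm above gauge_seat, same axes; 24 mm thick along x and along y, 38 to 62 mm above gauge_seat. Grip it along y, where no tab is in the way.
- lock_top (a point): Centre of the top of the lock button, a steel button of 16 mm diameter on top of the gauge, 70 mm above gauge_seat when up and 64 mm when fully pressed. Pressed straight down, it resists with 6 to 11 N, then meets a hard stop; it stays down when left.
- lock (a joint): Travel of the lock button: 0 up (jaws free) to 0.006 m fully down (jaws held by a brake where they stand).
- jaw (a joint): How far each jaw is drawn in: 0 fully out, 0.008 m fully in (tabs fully squeezed), about 0.0035 m against the wall of the wide bore. Both jaws move equally.
- wide_bore_mouth (a point): Centre of the mouth of the wider bore: 46 mm diameter, upright, open at the top, in a round steel hub of 84 mm diameter, 66 mm high over the bench, on a 104 mm square foot. A fixed flat steel ring (44 mm outside, 16 mm hole) lies across the bore with its top 33 to 43 mm below the mouth: how deep is not measured and has to be felt. Fixed. This point lies in the plane of the hub's flat top, z up.
- narrow_bore_mouth (a point): The same point of the other, otherwise equal housing, whose bore is only 32 mm wide. Fixed; not to be gauged.
- stand_mouth (a point): Centre of the 59 mm hole in the plywood stand's 100 x 100 mm top plate, in the plane of its upper face, 62 mm above the bench, z up. At the start the gauge stands in it, its collar resting on the plate and its plungers and pilot hanging below. Fixed.
- handle_block: Light wooden block, 34 x 130 x 26 mm, lying flat; origin at the centre of its underside. Bystander.
- square_offcut: Dark rusty square steel bar, 115 x 20 x 20 mm; origin at the centre of its underside. Bystander.
- bolt_m16: Steel bolt, 67 mm tall, standing on its head; origin at the centre of its underside. Bystander.

How it is judged:
By the outcome, as a careful person would: the job done as asked, in the order asked, and still so for the second after the job is handed in, with the robot touching nothing.
It also fails if it takes over 72 s, if anything falls off the work surface, if the arm or the gripper's body presses on something with over 40 N, if the wrist force passes 120 N, or if a joint passes its speed limit or range.

## Working session

There is one attempt and no reset: what is moved stays moved. The work goes in short steps, Python scripts to look and compute and a tool call to move; the robot and the scene stay as the last step left them, time stands still between calls to the robot, and variables do not carry over. Pictures are saved under pics/ and viewed, at most 13 in all, crops included, and the job is handed in when it is done.

Besides the shell and the picture viewer there is one more tool, called after "Emit:" as name([rows], argument=value, ...), one row to a line, values as JSON. drive_tool: Moves the arm, as the interface text tells. Shifts and turns lie within -1 to 1; 1 stands for 150 mm of shift or 360 degrees of turn. Its arguments: {"type":"object","properties":{"moves":{"type":"array"}},"required":["moves"]}

```bash
mkdir -p pics; cat > h.py <<'E'
from plant import *
import numpy as np, cv2
def save(cam,fn,crop=None,s=1):
    c=calibration(cam); im=get_image(cam)[:,:,::-1]
    cv2.imwrite('pics/raw_'+fn,im)
    if crop: a,b,e,d=crop; im=im[b:d,a:e]
    cv2.imwrite('pics/'+fn,cv2.resize(im,None,fx=s,fy=s,interpolation=cv2.INTER_CUBIC)); return c
def ray(c,u,v,z):
    K=np.array(c['mtx']);d=np.array(c.get('dist',np.zeros(5)),float)
    p=cv2.undistortPoints(np.array([[[u,v]]],float),K,d)[0,0]
    R=np.array(c['orientation']);o=np.array(c['origin'])
    w=R@np.array([p[0],-p[1],-1]); t=(z-o[2])/w[2]; return o+t*w
def proj(c,P):
    K=np.array(c['mtx']);R=np.array(c['orientation']);q=R.T@(np.array(P)-np.array(c['origin']))
    q=np.array([q[0],-q[1],-q[2]]);u=K@q;return u[:2]/u[2]
E
python3 - <<'E'
from h import *
s=get_state();print(s)
for n in('scene','top'):
    print(n,save(n,n+'.png',s=1.4))
E
```

```text
{'time_s': 0.0, 'q': array([-7.15794222e+01,  2.17378820e+01,  9.93969212e+01, -1.65914801e-03,
        5.89273404e+01, -1.90432827e+00]), 'joint_vel': array([-0.01399251,  0.03472859,  0.00345068, -0.0278667 , -0.02613764,
        0.08767742]), 'effort': array([ 5.11515682e-03, -7.63720036e+01, -4.34371805e+01,  6.52022660e-02,
        4.23822657e-02, -1.00451230e-04]), 'eef_pos': array([ 0.24304849, -0.65603876,  0.23028462]), 'tcp_rot': array([[ 9.37732842e-01,  3.47357141e-01, -3.66257386e-04],
       [ 3.47357334e-01, -9.37732286e-01,  1.02119982e-03],
       [ 1.12696759e-05, -1.08483480e-03, -9.99999412e-01]]), 'ft_force': array([ 0.80048711, -0.01270371,  0.52629782]), 'torque': array([ 0.01444503,  0.02444746, -0.01292932]), 'finger_force': 0.0, 'grip_width': 0.9981083620808249}
scene {'mtx': array([[505.62663054,   0.        , 290.99060149],
       [  0.        , 505.62663054, 207.82492923],
       [  0.        ,   0.        ,   1.        ]]), 'origin': array([0.30638916, 0.56326629, 0.87077537]), 'orientation': array([[-0.89590744,  0.35017551, -0.27336236],
       [-0.44419049, -0.69686656,  0.5630913 ],
       [ 0.0066837 ,  0.62590264,  0.77987256]])}
top {'mtx': array([[421.30093248,   0.        , 281.90651721],
       [  0.        , 421.30093248, 206.67263373],
       [  0.        ,   0.        ,   1.        ]]), 'origin': array([ 0.42649239, -0.0131117 ,  0.99071674]), 'orientation': array([[ 0.00133169,  0.98644219, -0.16410374],
       [-0.99899608, -0.00603591, -0.0443892 ],
       [-0.0447779 ,  0.16399811,  0.98544384]])}
```

View pics/top.png

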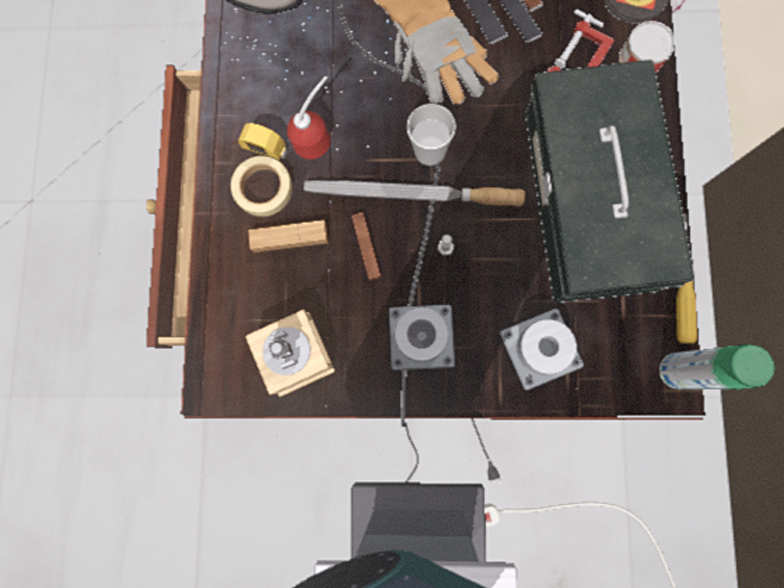

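View pics/scene.png

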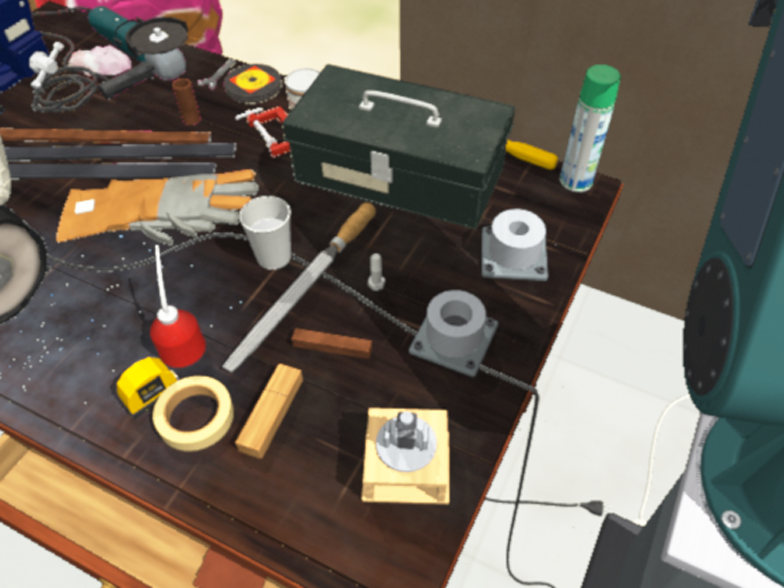

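The top view shows the stand with the gauge at about (287,350), the wide bore in the middle at (422,335) and the narrow one at (548,347), all in 1.4x pixels. I'll enlarge these.

```bash
python3 - <<'E'
from h import *
t=cv2.imread('pics/raw_top.png');s=cv2.imread('pics/raw_scene.png')
def cr(im,x,y,w,h,k): return cv2.resize(im[y:y+h,x:x+w],None,fx=k,fy=k,interpolation=cv2.INTER_CUBIC)
a=cr(t,170,215,80,70,5);b=cr(t,270,210,80,70,5)
c=cr(s,255,285,80,50,5)[:250];d=cr(s,290,200,80,50,5)
cv2.imwrite('pics/m1.png',np.vstack([np.hstack([a,b]),np.hstack([c,d])]))
E
```

```text
(no output)
```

View pics/m1.png

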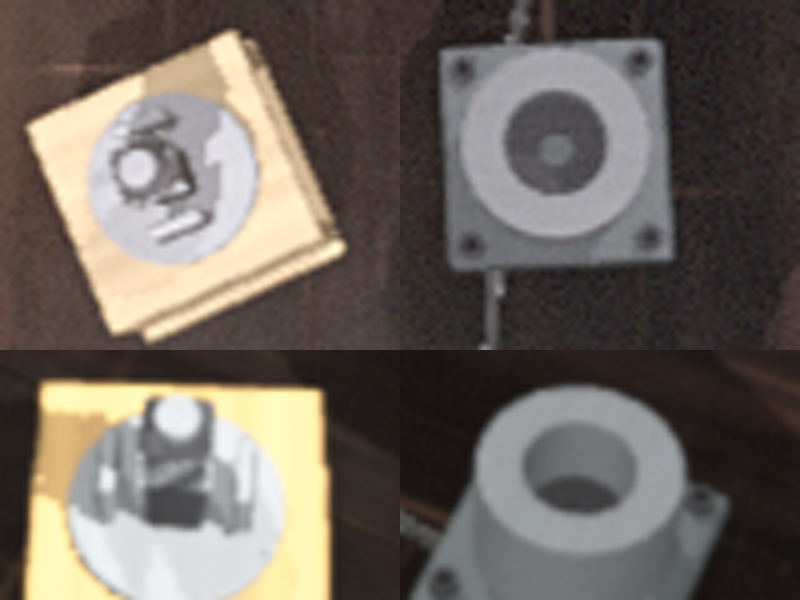

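```bash
python3 - <<'E'
from h import *
t=calibration('top');s=calibration('scene')
o=lambda x:x-0.4
for n,c,u,v,z in [('collar top',t,204.6,250.8,.068),('button',t,197.8,248.6,.132),('tab1',t,199.6,239.4,.098),('tab2',t,206,260,.098),('hub',t,301,238.6,.066),
 ('plL',t,170+27/5,215+128/5,.062),('plT',t,170+237/5,215+30/5,.062),('plB',t,170+110/5,215+333/5,.062),('plR',t,170+318/5,215+240/5,.062),
 ('S hub',s,326,224,.066),('S button',s,291,298.6,.132),('S tabL',s,255+105/5,285+(450-350)/5,.104),('S tabR',s,255+243/5,285+(455-350)/5,.104)]:
    print(n,np.round(ray(c,o(u),o(v),z),4))
print(calibration('wrist'), get_state()['time_s'])
E
```

```text
collar top [0.4835 0.1997 0.068 ]
button [0.4841 0.1992 0.132 ]
tab1 [0.506  0.2043 0.098 ]
tab2 [0.4622 0.1891 0.098 ]
hub [ 0.5101 -0.0126  0.066 ]
plL [0.5067 0.2676 0.062 ]
plT [0.5504 0.1742 0.062 ]
plB [0.4166 0.2268 0.062 ]
plR [0.4571 0.1358 0.062 ]
S hub [ 0.509  -0.0127  0.066 ]
S button [0.4816 0.2002 0.132 ]
S tabL [0.5054 0.2086 0.104 ]
S tabR [0.463  0.1895 0.104 ]
{'mtx': array([[367.6683241 ,   0.        , 276.62354562],
       [  0.        , 367.6683241 , 212.70105581],
       [  0.        ,   0.        ,   1.        ]]), 'origin': array([ 0.32187625, -0.62748962,  0.38442429]), 'orientation': array([[ 0.34766479,  0.89547214,  0.27795474],
       [-0.93761692,  0.33264404,  0.10110613],
       [-0.00192226, -0.29576611,  0.95525845]])} 0.1
```

The crops show the wide bore and the gauge, with its collar at (173,179) and tabs at (148,122) and (180,225) in the crop. Both cameras agree to about 2 mm: gauge near (0.483, 0.200), jaw axis about 22°, bore near (0.510, -0.013). I'll lift first to clear the spray can, then travel.

Emit:
drive_tool([
  {"z": -1,"hand": 91},
  {"z": -1},
  {"z": -1,"yaw": -0.255},
  {"z": -1,"x": 1,"y": -1,"yaw": -0.255},
  {"z": -1,"x": 1,"y": -1,"yaw": -0.255},
  {"z": -1,"x": 1,"y": -1,"yaw": -0.255},
  {"z": -1,"x": 1,"y": -1,"yaw": -0.255},
  {"z": -1,"x": 1,"y": -1,"yaw": -0.255},
  {"z": -1,"x": 1,"y": -1,"yaw": -0.255},
  {"z": -1,"x": 1,"y": -1,"yaw": -0.255},
  {"z": -1,"x": 1,"y": -1,"yaw": -0.255},
  {"z": -1,"x": 1,"y": -1,"yaw": -0.255},
  {"z": -1,"x": 1,"y": -1,"yaw": -0.255},
  {"z": -1,"x": 1,"y": -1,"yaw": -0.255},
  {"z": -1,"x": 1,"y": -1,"yaw": -0.255},
])

```text
validation failed for argument at $.mo...
```

Emit:
drive_tool([
  {"x": 1,"y": 1},
  {"x": 1,"y": 1},
  {"x": 1,"y": 1},
  {"x": 1,"y": 1},
  {"x": 1,"y": 1},
])

```text
validation failed for argument at $.mo...
```

Emit:
drive_tool([
  {"x": 1,"y": 1},
  {"x": 1,"y": 1},
  {"x": 1,"y": 1},
  {"x": 1,"y": 1},
  {"x": 1,"y": 1},
])

```text
validation failed for argument at $.mo...
```

Emit:
drive_tool([
  {"x": 0,"y": 0,"z": -1,"yaw": 0,"hand": 91},
  {"x": 0,"y": 0,"z": -1,"yaw": 0,"hand": 91},
  {"x": 0,"y": 0,"z": -1,"yaw": -0.255,"hand": 91},
])

```text
time_s: 0.4
eef_pos: [0.243, -0.656, 0.3823]
tcp_rot: [[0.875, 0.484, -0.0], [0.484, -0.875, 0.001], [0.0, -0.001, -1.0]]
ft_force: [-0.2, -0.7, -1.0]
grip_width: 0.996
finger_force: 0.0
```

Emit:
drive_tool([
  {"x": 1,"y": -1,"z": 0,"yaw": -0.231,"hand": 91},
  {"x": 1,"y": -1,"z": 0,"yaw": -0.231,"hand": 91},
  {"x": 1,"y": -1,"z": 0,"yaw": -0.231,"hand": 91},
  {"x": 1,"y": -1,"z": 0,"yaw": -0.231,"hand": 91},
  {"x": 1,"y": -1,"z": 0,"yaw": -0.231,"hand": 91},
  {"x": 1,"y": -1,"z": 0,"yaw": -0.231,"hand": 91},
  {"x": 1,"y": -1,"z": 0,"yaw": -0.231,"hand": 91},
  {"x": 1,"y": -1,"z": 0,"yaw": -0.231,"hand": 91},
  {"x": 1,"y": -1,"z": 0,"yaw": -0.231,"hand": 91},
  {"x": 1,"y": -1,"z": 0,"yaw": -0.231,"hand": 91},
])

```text
time_s: 1.4
eef_pos: [0.3018, -0.4524, 0.3807]
tcp_rot: [[-0.382, 0.924, -0.0], [0.924, 0.382, 0.0], [0.0, -0.0, -1.0]]
ft_force: [0.5, 0.2, -0.8]
grip_width: 0.997
finger_force: 0.0
```

Emit:
drive_tool([
  {"x": 1,"y": 1,"z": 0,"yaw": 0,"hand": 91},
  {"x": 1,"y": 1,"z": 0,"yaw": 0,"hand": 91},
  {"x": 1,"y": 1,"z": 0,"yaw": 0,"hand": 91},
  {"x": 1,"y": 1,"z": 0,"yaw": 0,"hand": 91},
  {"x": 1,"y": 1,"z": 0,"yaw": 0,"hand": 91},
])

```text
time_s: 1.9
eef_pos: [0.3853, -0.2538, 0.3808]
tcp_rot: [[-0.378, 0.926, 0.0], [0.926, 0.378, 0.001], [0.0, 0.0, -1.0]]
ft_force: [0.1, 0.0, 0.4]
grip_width: 0.995
finger_force: 0.0
```

Emit:
drive_tool([
  {"x": 1,"y": 1,"z": 0,"yaw": 0,"hand": 91},
  {"x": 1,"y": 1,"z": 0,"yaw": 0,"hand": 91},
  {"x": 1,"y": 1,"z": 0,"yaw": 0,"hand": 91},
  {"x": 1,"y": 1,"z": 0,"yaw": 0,"hand": 91},
  {"x": 1,"y": 1,"z": 0,"yaw": 0,"hand": 91},
])

```text
time_s: 2.4
eef_pos: [0.4681, -0.0587, 0.3808]
tcp_rot: [[-0.379, 0.925, -0.0], [0.925, 0.379, 0.0], [0.0, 0.0, -1.0]]
ft_force: [0.1, -0.9, -0.4]
grip_width: 0.999
finger_force: 0.0
```

```bash
python3 - <<'E'
from h import *
c=save('wrist','w1.png',s=1.4)
print(proj(c,[.51,-.0127,.066]),proj(c,[.483,.2,.068]))
np.save('w1.npy',c,allow_pickle=True)
E
```

```text
[321.32168377 146.62053172] [379.18709762 -44.12760388]
```

Emit:
drive_tool([
  {"x": 1,"y": 0.75,"z": 0,"yaw": 0,"hand": 91},
  {"x": 1,"y": 0.75,"z": 0,"yaw": 0,"hand": 91},
  {"x": 1,"y": 0.75,"z": 0,"yaw": 0,"hand": 91},
  {"x": 1,"y": 0.75,"z": 0,"yaw": 0,"hand": 91},
])

```text
time_s: 2.85
eef_pos: [0.5154, 0.1206, 0.3808]
tcp_rot: [[-0.376, 0.927, -0.0], [0.927, 0.376, -0.0], [-0.0, -0.0, -1.0]]
ft_force: [0.7, -0.8, 0.1]
grip_width: 0.997
finger_force: 0.0
```

Emit:
drive_tool([
  {"x": 0.56,"y": 0,"z": 0.8,"yaw": 0,"hand": 91},
  {"x": 0.56,"y": 0,"z": 0.8,"yaw": 0,"hand": 91},
  {"x": 0.56,"y": 0,"z": 0.8,"yaw": 0,"hand": 91},
  {"x": 0.56,"y": 0,"z": 0.8,"yaw": 0,"hand": 91},
])

```text
time_s: 3.25
eef_pos: [0.4804, 0.197, 0.2559]
tcp_rot: [[-0.377, 0.926, -0.007], [0.926, 0.377, -0.003], [0.0, -0.008, -1.0]]
ft_force: [0.3, 0.2, 1.1]
grip_width: 0.995
finger_force: 0.0
```

```bash
python3 - <<'E'
from h import *
c=save('wrist','w2.png',s=1.4)
for z,p in((.066,[.51,-.0127,.066]),(0,[.483,.2,.068]),(0,[.483,.2,.132])): print(proj(c,p)*1.4)
np.save('w2.npy',c,allow_pickle=True); print(get_state()['eef_pos'])
E
```

```text
[325.28752858 515.04973611]
[395.1320468  264.95090029]
[395.91428828 291.49820393]
[0.48215085 0.19657739 0.25865881]
```

View pics/w2.png

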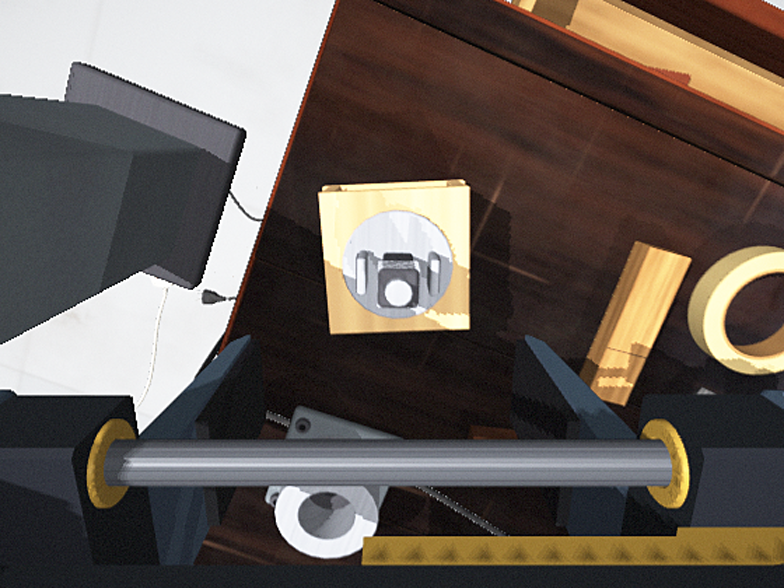

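View pics/w1.png

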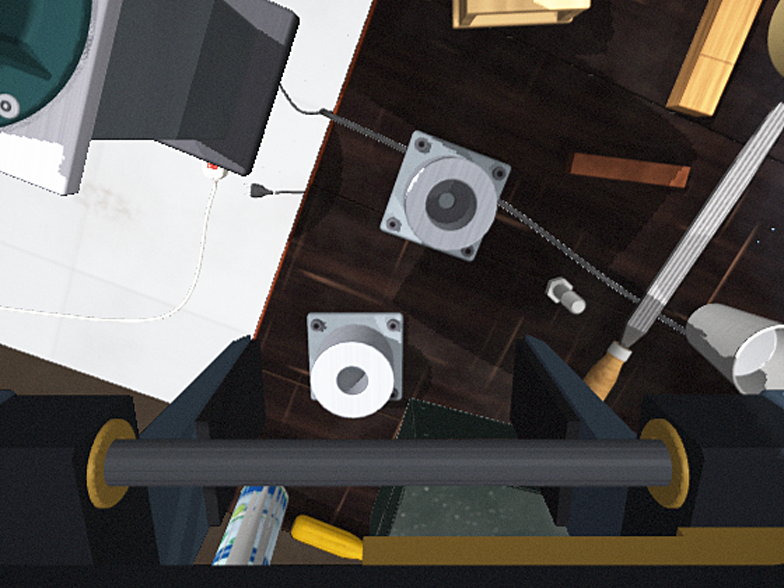

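w2 shows the collar at about (397,264), button (399,293) and tabs at (362,272) and (434,272). w1 shows the wide hub at about (451,203). Both lie within 1–2 mm of prediction; I'll refine on enlarged crops.

```bash
python3 - <<'E'
from h import *
a=cv2.imread('pics/raw_w2.png')[145:245,235:335];b=cv2.imread('pics/raw_w1.png')[100:200,270:370]
f=lambda x:cv2.resize(x,(400,400),interpolation=cv2.INTER_CUBIC)
cv2.imwrite('pics/m2.png',np.hstack([f(a),f(b)]))
E
```

```text
(no output)
```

View pics/m2.png

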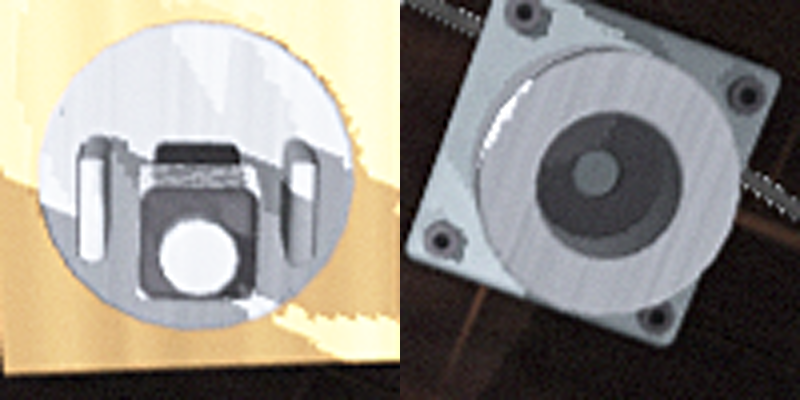

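```bash
python3 - <<'E'
from h import *
c2=np.load('w2.npy',allow_pickle=True).item();c1=np.load('w1.npy',allow_pickle=True).item()
f=lambda c,x0,y0,x,y,z:ray(c,x0+x/4-.4,y0+y/4-.4,z)
g=lambda x,y,z:f(c2,235,145,x,y,z)
co=g(196.5,174.5,.068);bu=g(199,257,.132);l=g(92,210,.098);r=g(303,209,.098)
print(co,bu,l,r,(l+r)/2,np.linalg.norm(l-r),np.degrees(np.arctan2((r-l)[1],(r-l)[0])))
print(f(c1,270,100,209,180,.066),f(c1,270,100,209.5,183,.066))
s=get_state();print(s['eef_pos'],s['tcp_rot'],s['time_s'],s['ft_force'])
E
```

```text
[0.48392995 0.20146582 0.068     ] [0.48433383 0.19998106 0.132     ] [0.46276923 0.19184796 0.098     ] [0.50545288 0.20958749 0.098     ] [0.48411105 0.20071772 0.098     ] 0.04622320596250237 22.568012394441897
[ 0.50957479 -0.01014095  0.066     ] [ 0.51010785 -0.01093613  0.066     ]
[0.48215085 0.19657739 0.25865881] [[-3.76958189e-01  9.26220359e-01 -4.28617031e-03]
 [ 9.26230276e-01  3.76954050e-01 -1.76653186e-03]
 [-2.05085168e-05 -4.63588936e-03 -9.99989254e-01]] 3.3 [-0.37496713 -1.00321689  0.44688577]
```

Emit:
drive_tool([
  {"x": 0.01,"y": 0.02,"z": 0.6,"yaw": 0,"hand": 91},
  {"x": 0.01,"y": 0.02,"z": 0.6,"yaw": 0,"hand": 91},
  {"x": 0.01,"y": 0.02,"z": 0.6,"yaw": 0,"hand": 91},
  {"x": 0.01,"y": 0.02,"z": 0.6,"yaw": 0,"hand": 91},
])

```text
time_s: 3.7
eef_pos: [0.4868, 0.1991, 0.1725]
tcp_rot: [[-0.375, 0.927, 0.0], [0.927, 0.375, 0.0], [-0.0, 0.0, -1.0]]
ft_force: [0.8, 0.7, 0.6]
grip_width: 0.993
finger_force: 0.0
```

```bash
python3 - <<'E'
from h import *
s=get_state();R=s['tcp_rot'];d=np.array([.4842,.2006,.088])-s['eef_pos']
print(s['eef_pos'],R.T@d/.15,np.degrees(np.arctan2(R[1,1],R[0,1])),s['ft_force'],s['torque'])
E
```

```text
[0.48678579 0.19905922 0.17246068] [ 0.01606447 -0.0123426   0.56306431] 22.024042919739173 [0.7862     0.67030202 0.56460632] [-0.03573948 -0.12432187 -0.02738272]
```

Emit:
drive_tool([
  {"x": 0.016,"y": -0.012,"z": 0.3,"yaw": -0.0015,"hand": 91},
  {"x": 0.016,"y": -0.012,"z": 0.45,"yaw": -0.0015,"hand": 91},
  {"x": 0.016,"y": -0.012,"z": 0.56,"yaw": -0.0015,"hand": 91},
  {"x": 0.016,"y": -0.012,"z": 0.56,"yaw": -0.0015,"hand": 70},
  {"x": 0.016,"y": -0.012,"z": 0.56,"yaw": -0.0015,"hand": 56},
  {"x": 0.016,"y": -0.012,"z": 0.56,"yaw": -0.0015,"hand": 56},
])

```text
time_s: 4.3
eef_pos: [0.4846, 0.2017, 0.0891]
tcp_rot: [[-0.384, 0.923, 0.003], [0.923, 0.384, 0.001], [-0.0, 0.003, -1.0]]
ft_force: [0.1, 0.4, 1.1]
grip_width: 0.768
finger_force: 0.0
```

Emit:
drive_tool([
  {"x": 0,"y": 0,"z": 0,"yaw": 0,"hand": 50},
  {"x": 0,"y": 0,"z": 0,"yaw": 0,"hand": 46},
  {"x": 0,"y": 0,"z": 0,"yaw": 0,"hand": 42},
  {"x": 0,"y": 0,"z": 0,"yaw": 0,"hand": 38},
  {"x": 0,"y": 0,"z": 0,"yaw": 0,"hand": 32},
  {"x": 0,"y": 0,"z": 0,"yaw": 0,"hand": 32},
  {"x": 0,"y": 0,"z": 0,"yaw": 0,"hand": 32},
])

```text
time_s: 5.0
eef_pos: [0.4836, 0.2017, 0.0875]
tcp_rot: [[-0.384, 0.923, 0.001], [0.923, 0.384, 0.0], [0.0, 0.001, -1.0]]
ft_force: [-0.4, 0.3, 10.8]
grip_width: 0.384
finger_force: 30.0
```

Emit:
drive_tool([
  {"x": 0,"y": 0,"z": -0.05,"yaw": 0,"hand": 32},
  {"x": 0,"y": 0,"z": -0.2,"yaw": 0,"hand": 32},
  {"x": 0,"y": 0,"z": -0.4,"yaw": 0,"hand": 32},
  {"x": 0,"y": 0,"z": -0.6,"yaw": 0,"hand": 32},
  {"x": 0,"y": 0,"z": -0.7,"yaw": 0,"hand": 32},
  {"x": 0,"y": 0,"z": -0.7,"yaw": 0,"hand": 32},
  {"x": 0,"y": 0,"z": -0.7,"yaw": 0,"hand": 32},
])

```text
time_s: 5.7
eef_pos: [0.4825, 0.2012, 0.191]
tcp_rot: [[-0.385, 0.923, -0.001], [0.923, 0.385, -0.0], [0.0, -0.001, -1.0]]
ft_force: [-0.6, 0.3, -3.6]
grip_width: 0.378
finger_force: 30.0
```

Emit:
drive_tool([
  {"x": -0.2,"y": -0.06,"z": 0,"yaw": 0,"hand": 32},
  {"x": -0.4,"y": -0.12,"z": 0,"yaw": 0,"hand": 32},
  {"x": -0.6,"y": -0.18,"z": 0,"yaw": 0,"hand": 32},
  {"x": -0.8,"y": -0.24,"z": 0,"yaw": 0,"hand": 32},
  {"x": -1,"y": -0.3,"z": 0,"yaw": 0,"hand": 32},
])

```text
time_s: 6.2
eef_pos: [0.4982, 0.0443, 0.1901]
tcp_rot: [[-0.385, 0.923, -0.003], [0.923, 0.385, -0.0], [0.001, -0.003, -1.0]]
ft_force: [0.6, 0.6, -2.6]
grip_width: 0.38
finger_force: 30.0
```

Emit:
drive_tool([
  {"x": -0.2,"y": -0.04,"z": 0,"yaw": 0,"hand": 32},
  {"x": -0.35,"y": -0.08,"z": 0,"yaw": 0,"hand": 32},
  {"x": -0.38,"y": -0.085,"z": 0,"yaw": 0,"hand": 32},
  {"x": -0.38,"y": -0.085,"z": 0,"yaw": 0,"hand": 32},
  {"x": -0.38,"y": -0.085,"z": 0,"yaw": 0,"hand": 32},
])

```text
time_s: 6.7
eef_pos: [0.5088, -0.0113, 0.191]
tcp_rot: [[-0.385, 0.923, -0.002], [0.923, 0.385, 0.0], [0.001, -0.001, -1.0]]
ft_force: [0.3, 1.0, -3.4]
grip_width: 0.382
finger_force: 30.0
```

```bash
python3 - <<'E'
from h import *
s=get_state();R=s['tcp_rot'];p=s['eef_pos'];print(p,s['ft_force'],s['torque'],s['grip_width']*91.2)
W=calibration('wrist');w=get_image('wrist')[:,:,::-1]
T=calibration('top');t=get_image('top')[:,:,::-1];S=calibration('scene');q=get_image('scene')[:,:,::-1]
seat=p+[0,0,-.0255]; pil=seat-[0,0,.046]; but=seat+[0,0,.07]
tiles=[]
for c,im,P,n in((W,w,seat,50),(T,t,but,40),(S,q,pil,50),(S,q,[.51,-.0117,.066],50)):
    u=proj(c,P);a,b=np.round(u).astype(int);x0=max(a-n,0);y0=max(b-n*3//4,0);k=400/(2*n)
    tiles.append(cv2.resize(im[y0:y0+n*3//2,x0:x0+2*n],(400,300),interpolation=cv2.INTER_CUBIC));print(x0,y0,k,(u-[x0,y0])*k)
cv2.imwrite('pics/m3.png',np.vstack([np.hstack(tiles[:2]),np.hstack(tiles[2:])]))
np.save('w3.npy',W,allow_pickle=True)
E
```

```text
[ 0.50877598 -0.01132904  0.19101557] [ 0.34034677  0.97468827 -3.38983626] [ 0.07700138 -0.12805134 -0.01458859] 34.872211269006186
227 227 4.0 [201.38368899 146.3044656 ]
260 200 5.0 [198.88928336 152.04476756]
277 170 4.0 [200.37936674 149.05304235]
275 187 4.0 [199.72644973 147.03869058]
```

View pics/m3.png

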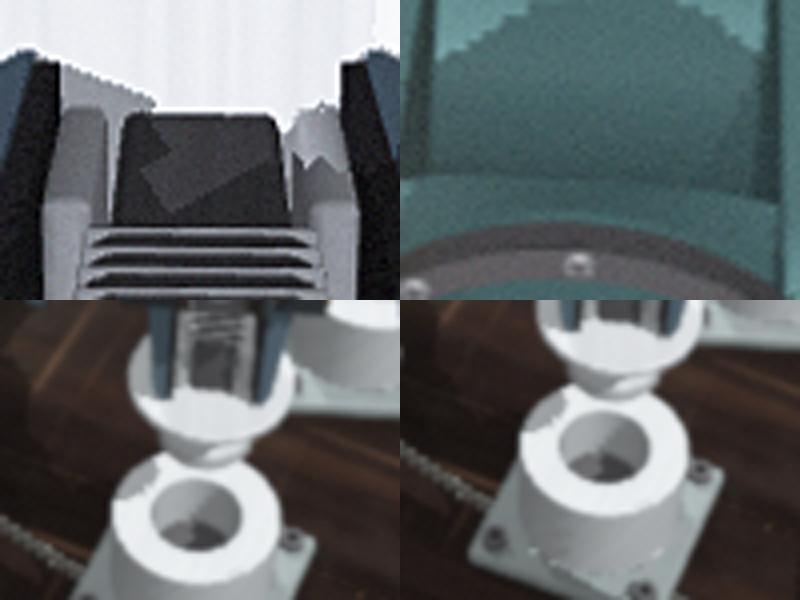

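```bash
python3 - <<'E'
from h import *
S=calibration('scene');p=get_state()['eef_pos'];print(p)
for P in (p+[0,0,-.0195],p+[0,0,-.0255],p+[0,0,-.0625],[p[0],p[1],.066],[.51,-.0117,.066]):print(np.round(proj(S,P),2))
for P in ([.51+.001,-.0117,.066],[.51,-.0107,.066]):print(np.round(proj(S,P)-proj(S,[.51,-.0117,.066]),2))
# wide-bore hub fit & collar fit by threshold in scene
im=get_image('scene')[:,:,::-1];cv2.imwrite('pics/raw_s4.png',im)
cv2.imwrite('pics/s4.png',cv2.resize(im[160:250,280:380],(800,600)[:2] if 0 else (660,594),interpolation=cv2.INTER_CUBIC))
E
```

```text
[ 0.5091271  -0.01111068  0.19164622]
[328.67 189.22]
[328.46 191.36]
[327.2  204.09]
[325.21 224.13]
[324.93 223.76]
[-0.46 -0.18]
[-0.2   0.36]
```

View pics/s4.png

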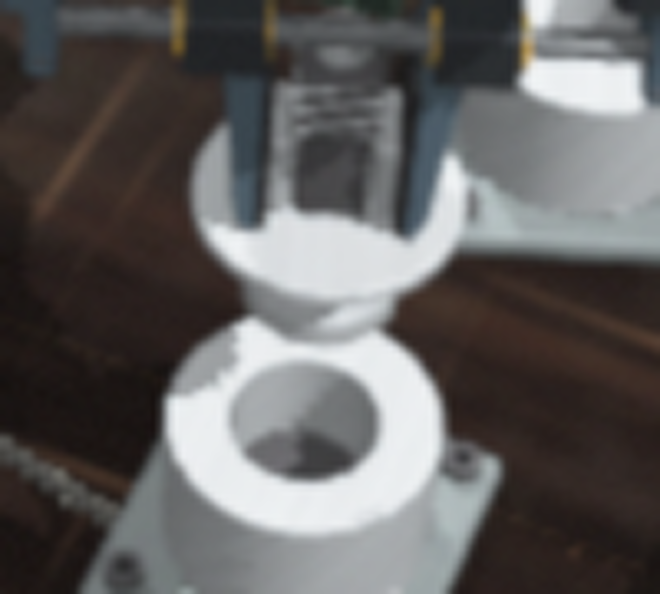

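Relative to prediction, gauge and hub show the same camera bias in the scene view (collar 329.7, hub 325.8 px), so the gauge stands over the bore to about 1 mm. I'll lower by feel.

Emit:
drive_tool([
  {"x": -0.006,"y": 0.003,"z": 0.15,"yaw": 0,"hand": 32},
  {"x": -0.006,"y": 0.003,"z": 0.3,"yaw": 0,"hand": 32},
  {"x": -0.006,"y": 0.003,"z": 0.37,"yaw": 0,"hand": 32},
  {"x": -0.006,"y": 0.003,"z": 0.37,"yaw": 0,"hand": 32},
  {"x": -0.006,"y": 0.003,"z": 0.38,"yaw": 0,"hand": 32},
  {"x": -0.006,"y": 0.003,"z": 0.39,"yaw": 0,"hand": 32},
  {"x": -0.006,"y": 0.003,"z": 0.4,"yaw": 0,"hand": 32},
  {"x": -0.006,"y": 0.003,"z": 0.4,"yaw": 0,"hand": 32},
])

```text
time_s: 7.7
eef_pos: [0.5103, -0.0126, 0.1322]
tcp_rot: [[-0.385, 0.923, 0.0], [0.923, 0.385, -0.0], [-0.0, 0.0, -1.0]]
ft_force: [-0.1, -0.1, -3.1]
grip_width: 0.378
finger_force: 30.0
```

Emit:
drive_tool([
  {"x": 0,"y": 0,"z": 0.01,"yaw": 0,"hand": 32},
  {"x": 0,"y": 0,"z": 0.01,"yaw": 0,"hand": 32},
])

```text
time_s: 7.9
eef_pos: [0.5101, -0.0126, 0.1304]
tcp_rot: [[-0.385, 0.923, 0.0], [0.923, 0.385, -0.0], [-0.0, 0.0, -1.0]]
ft_force: [-0.1, 0.3, -3.4]
grip_width: 0.377
finger_force: 30.0
```

Emit:
drive_tool([
  {"x": 0,"y": 0,"z": 0.01,"yaw": 0,"hand": 32},
  {"x": 0,"y": 0,"z": 0.02,"yaw": 0,"hand": 32},
  {"x": 0,"y": 0,"z": 0.02,"yaw": 0,"hand": 32},
])

```text
time_s: 8.2
eef_pos: [0.5101, -0.0124, 0.1273]
tcp_rot: [[-0.385, 0.923, -0.0], [0.923, 0.385, 0.0], [0.0, 0.0, -1.0]]
ft_force: [-0.4, 1.6, -3.4]
grip_width: 0.38
finger_force: 30.0
```

Emit:
drive_tool([
  {"x": 0,"y": 0,"z": 0.01,"yaw": 0,"hand": 32},
  {"x": 0,"y": 0,"z": 0.01,"yaw": 0,"hand": 32},
])

```text
time_s: 8.4
eef_pos: [0.5101, -0.0124, 0.1258]
tcp_rot: [[-0.385, 0.923, -0.0], [0.923, 0.385, 0.0], [0.0, 0.0, -1.0]]
ft_force: [0.9, 2.7, -3.3]
grip_width: 0.381
finger_force: 30.0
```

Emit:
drive_tool([
  {"x": 0.004,"y": 0.001,"z": 0,"yaw": 0,"hand": 32},
  {"x": 0.004,"y": 0.001,"z": 0.02,"yaw": 0,"hand": 32},
  {"x": 0.004,"y": 0.001,"z": 0.04,"yaw": 0,"hand": 32},
  {"x": 0.004,"y": 0.001,"z": 0.04,"yaw": 0,"hand": 32},
])

```text
time_s: 8.8
eef_pos: [0.5097, -0.012, 0.1194]
tcp_rot: [[-0.385, 0.923, -0.001], [0.923, 0.385, -0.0], [0.0, -0.001, -1.0]]
ft_force: [0.0, 0.7, -3.8]
grip_width: 0.384
finger_force: 30.0
```

```bash
python3 - <<'E'
from h import *
s=get_state();print(s['eef_pos'],s['ft_force'],s['torque'])
E
```

```text
[ 0.50973293 -0.01195421  0.11941722] [ 0.0488073   0.68728286 -3.77782758] [ 0.05609832 -0.16186841  0.02420571]
```

Lateral force is gone, so the gauge runs free. Continuing down.

Emit:
drive_tool([
  {"x": 0,"y": 0,"z": 0.02,"yaw": 0,"hand": 32},
  {"x": 0,"y": 0,"z": 0.04,"yaw": 0,"hand": 32},
  {"x": 0,"y": 0,"z": 0.06,"yaw": 0,"hand": 32},
  {"x": 0,"y": 0,"z": 0.06,"yaw": 0,"hand": 32},
])

```text
time_s: 9.2
eef_pos: [0.5098, -0.0119, 0.1104]
tcp_rot: [[-0.385, 0.923, -0.001], [0.923, 0.385, 0.0], [0.0, -0.001, -1.0]]
ft_force: [-0.0, 0.4, -4.3]
grip_width: 0.377
finger_force: 30.0
```

Emit:
drive_tool([
  {"x": 0,"y": 0,"z": 0.005,"yaw": 0,"hand": 32},
  {"x": 0,"y": 0,"z": 0.01,"yaw": 0,"hand": 32},
  {"x": 0,"y": 0,"z": 0.015,"yaw": 0,"hand": 32},
  {"x": 0,"y": 0,"z": 0.02,"yaw": 0,"hand": 32},
])

```text
time_s: 9.6
eef_pos: [0.5101, -0.012, 0.1079]
tcp_rot: [[-0.385, 0.923, 0.0], [0.923, 0.385, 0.0], [-0.0, 0.0, -1.0]]
ft_force: [-0.1, -0.3, -3.0]
grip_width: 0.38
finger_force: 30.0
```

Emit:
drive_tool([
  {"x": 0,"y": 0,"z": 0.005,"yaw": 0,"hand": 32},
  {"x": 0,"y": 0,"z": 0.01,"yaw": 0,"hand": 32},
])

```text
time_s: 9.8
eef_pos: [0.5101, -0.0119, 0.1064]
tcp_rot: [[-0.385, 0.923, 0.0], [0.923, 0.385, -0.0], [-0.0, 0.0, -1.0]]
ft_force: [-0.3, -0.5, -2.6]
grip_width: 0.383
finger_force: 30.0
```

Emit:
drive_tool([
  {"x": 0,"y": 0,"z": 0.004,"yaw": 0,"hand": 32},
  {"x": 0,"y": 0,"z": 0.008,"yaw": 0,"hand": 32},
])

```text
time_s: 10.0
eef_pos: [0.51, -0.0119, 0.1052]
tcp_rot: [[-0.385, 0.923, -0.0], [0.923, 0.385, 0.0], [0.0, -0.0, -1.0]]
ft_force: [0.2, 0.3, -3.2]
grip_width: 0.379
finger_force: 30.0
```

Emit:
drive_tool([
  {"x": 0,"y": 0,"z": 0.004,"yaw": 0,"hand": 32},
  {"x": 0,"y": 0,"z": 0.008,"yaw": 0,"hand": 32},
])

```text
time_s: 10.2
eef_pos: [0.5101, -0.0119, 0.104]
tcp_rot: [[-0.385, 0.923, 0.0], [0.923, 0.385, -0.0], [-0.0, 0.0, -1.0]]
ft_force: [0.1, 0.1, -3.2]
grip_width: 0.381
finger_force: 30.0
```

Emit:
drive_tool([
  {"x": 0,"y": 0,"z": 0.004,"yaw": 0,"hand": 32},
  {"x": 0,"y": 0,"z": 0.008,"yaw": 0,"hand": 32},
])

```text
time_s: 10.4
eef_pos: [0.5104, -0.012, 0.1035]
tcp_rot: [[-0.385, 0.923, 0.0], [0.923, 0.385, -0.0], [-0.0, 0.0, -1.0]]
ft_force: [-6.0, -0.4, 18.0]
grip_width: 0.383
finger_force: 30.1
```

Emit:
drive_tool([
  {"x": 0,"y": 0,"z": 0.004,"yaw": 0,"hand": 32},
  {"x": 0,"y": 0,"z": 0.006,"yaw": 0,"hand": 32},
])

```text
time_s: 10.6
eef_pos: [0.5107, -0.0121, 0.1034]
tcp_rot: [[-0.385, 0.923, 0.0], [0.923, 0.385, -0.0], [-0.0, 0.0, -1.0]]
ft_force: [-9.7, -1.7, 30.2]
grip_width: 0.381
finger_force: 30.0
```

Emit:
drive_tool([
  {"x": 0.0015,"y": -0.004,"z": -0.0065,"yaw": 0,"hand": 32},
  {"x": 0.0015,"y": -0.004,"z": -0.0065,"yaw": 0,"hand": 32},
])

```text
time_s: 10.8
eef_pos: [0.5099, -0.012, 0.1035]
tcp_rot: [[-0.385, 0.923, 0.001], [0.923, 0.385, -0.0], [-0.0, 0.001, -1.0]]
ft_force: [-2.4, 0.5, 9.7]
grip_width: 0.385
finger_force: 30.0
```

Emit:
drive_tool([
  {"x": 0.001,"y": -0.003,"z": 0.0035,"yaw": 0,"hand": 32},
  {"x": 0.001,"y": -0.003,"z": 0.0035,"yaw": 0,"hand": 32},
])

```text
time_s: 11.0
eef_pos: [0.5099, -0.0121, 0.1034]
tcp_rot: [[-0.385, 0.923, 0.002], [0.923, 0.385, -0.0], [-0.001, 0.001, -1.0]]
ft_force: [-3.0, 0.1, 17.3]
grip_width: 0.383
finger_force: 30.0
```

Emit:
drive_tool([
  {"x": 0,"y": -0.001,"z": 0,"yaw": 0,"hand": 32},
  {"x": 0,"y": -0.001,"z": 0,"yaw": 0,"hand": 32},
  {"x": 0,"y": -0.001,"z": 0,"yaw": 0,"hand": 32},
  {"x": 0,"y": -0.001,"z": 0,"yaw": 0,"hand": 32},
  {"x": 0,"y": -0.001,"z": 0,"yaw": 0,"hand": 32},
  {"x": 0,"y": -0.001,"z": 0,"yaw": 0,"hand": 32},
])

```text
time_s: 11.6
eef_pos: [0.5099, -0.0121, 0.1035]
tcp_rot: [[-0.385, 0.923, 0.002], [0.923, 0.385, -0.0], [-0.001, 0.002, -1.0]]
ft_force: [-3.1, 1.3, 16.5]
grip_width: 0.382
finger_force: 30.0
```

Emit:
drive_tool([
  {"x": 0,"y": 0,"z": 0,"yaw": 0,"hand": 38},
  {"x": 0,"y": 0,"z": 0,"yaw": 0,"hand": 42},
  {"x": 0,"y": 0,"z": 0,"yaw": 0,"hand": 46},
  {"x": 0,"y": 0,"z": 0,"yaw": 0,"hand": 56},
  {"x": 0,"y": 0,"z": 0,"yaw": 0,"hand": 70},
  {"x": 0,"y": 0,"z": 0,"yaw": 0,"hand": 70},
  {"x": 0,"y": 0,"z": 0,"yaw": 0,"hand": 70},
])

```text
time_s: 12.3
eef_pos: [0.5086, -0.0121, 0.1023]
tcp_rot: [[-0.385, 0.923, -0.0], [0.923, 0.385, 0.0], [0.0, -0.0, -1.0]]
ft_force: [0.9, -0.1, -0.8]
grip_width: 0.764
finger_force: 0.0
```

```bash
python3 - <<'E'
from h import *
s=get_state();print(s['eef_pos'],s['ft_force'],s['grip_width']*91.2)
E
```

```text
[ 0.50860059 -0.01205035  0.10226261] [ 0.87847214 -0.05628683 -0.76354275] 69.65593873583683
```

Emit:
drive_tool([
  {"x": 0,"y": 0,"z": -0.05,"yaw": 0,"hand": 75},
  {"x": 0,"y": 0,"z": -0.25,"yaw": 0,"hand": 75},
  {"x": -0.0036,"y": 0.0086,"z": -0.5,"yaw": 0,"hand": 75},
  {"x": -0.0036,"y": 0.0086,"z": -0.6,"yaw": 0,"hand": 40},
  {"x": -0.0036,"y": 0.0086,"z": -0.6,"yaw": 0,"hand": 0},
  {"x": -0.0036,"y": 0.0086,"z": -0.6,"yaw": 0,"hand": 0},
  {"x": -0.0036,"y": 0.0086,"z": -0.6,"yaw": 0,"hand": 0},
  {"x": -0.0036,"y": 0.0086,"z": -0.6,"yaw": 0,"hand": 0},
  {"x": -0.0036,"y": 0.0086,"z": -0.6,"yaw": 0,"hand": 0},
  {"x": -0.0036,"y": 0.0086,"z": -0.6,"yaw": 0,"hand": 0},
])

```text
time_s: 13.3
eef_pos: [0.51, -0.012, 0.1919]
tcp_rot: [[-0.385, 0.923, -0.001], [0.923, 0.385, 0.0], [0.0, -0.001, -1.0]]
ft_force: [0.6, -0.8, 0.6]
grip_width: 0.241
finger_force: 0.0
```

```bash
python3 - <<'E'
from h import *
s=get_state();print(s['eef_pos'],s['ft_force'],s['grip_width']*91.2)
im=get_image('scene')[:,:,::-1];S=calibration('scene');W=calibration('wrist');w=get_image('wrist')[:,:,::-1]
print(proj(S,[.51,-.012,.148]),proj(W,[.51,-.012,.148]))
a=cv2.resize(im[120:230,270:380],(400,400),interpolation=cv2.INTER_CUBIC);b=cv2.resize(w[140:340,180:380],(400,400),interpolation=cv2.INTER_CUBIC)
cv2.imwrite('pics/m5.png',np.hstack([a,b]))
E
```

```text
[ 0.50997309 -0.01204837  0.19192463] [ 0.59199776 -0.80155449  0.63983587] 22.009760957610748
[327.59182629 197.21325173] [277.2194988 249.8241874]
```

View pics/m5.png

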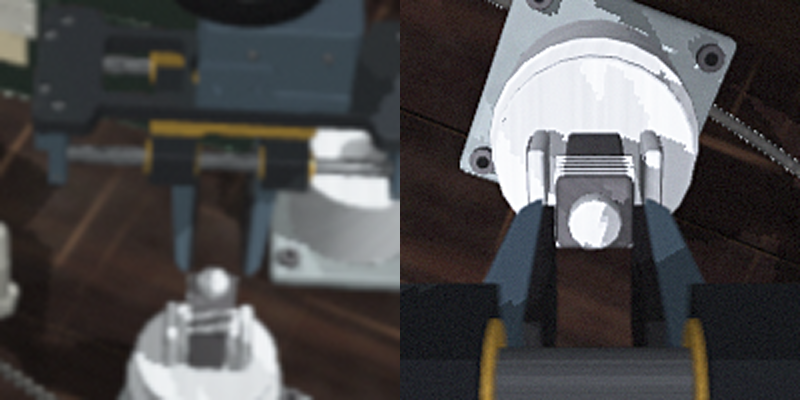

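The gauge stands square. The button at (595,220) in the wrist crop lies at its predicted spot, right under the fingers. Closing the fingers and coming down to it.

Emit:
drive_tool([
  {"x": 0,"y": 0,"z": 0,"yaw": 0,"hand": 0},
  {"x": 0,"y": 0,"z": 0,"yaw": 0,"hand": 0},
  {"x": 0,"y": 0,"z": 0,"yaw": 0,"hand": 0},
  {"x": 0,"y": 0,"z": 0,"yaw": 0,"hand": 0},
  {"x": 0,"y": 0,"z": 0.1,"yaw": 0,"hand": 0},
  {"x": 0,"y": 0,"z": 0.15,"yaw": 0,"hand": 0},
  {"x": 0,"y": 0,"z": 0.15,"yaw": 0,"hand": 0},
])

```text
time_s: 14.1
eef_pos: [0.5095, -0.012, 0.1689]
tcp_rot: [[-0.385, 0.923, -0.002], [0.923, 0.385, 0.0], [0.001, -0.002, -1.0]]
ft_force: [0.2, -0.1, 0.7]
grip_width: 0.009
finger_force: 0.0
```

Emit:
drive_tool([
  {"x": 0,"y": 0,"z": 0.01,"yaw": 0,"hand": 0},
  {"x": 0,"y": 0,"z": 0.02,"yaw": 0,"hand": 0},
  {"x": 0,"y": 0,"z": 0.03,"yaw": 0,"hand": 0},
])

```text
time_s: 14.4
eef_pos: [0.5104, -0.0121, 0.1656]
tcp_rot: [[-0.385, 0.923, 0.001], [0.923, 0.385, -0.0], [-0.0, 0.0, -1.0]]
ft_force: [-0.3, -0.6, -0.0]
grip_width: 0.006
finger_force: 0.0
```

Emit:
drive_tool([
  {"x": 0,"y": 0,"z": 0.01,"yaw": 0,"hand": 0},
  {"x": 0,"y": 0,"z": 0.02,"yaw": 0,"hand": 0},
])

```text
time_s: 14.6
eef_pos: [0.5106, -0.0121, 0.1628]
tcp_rot: [[-0.385, 0.923, 0.001], [0.923, 0.385, -0.0], [-0.0, 0.001, -1.0]]
ft_force: [-1.4, -0.3, 7.2]
grip_width: 0.002
finger_force: 3.2
```

Emit:
drive_tool([
  {"x": 0,"y": 0,"z": 0.006,"yaw": 0,"hand": 0},
  {"x": 0,"y": 0,"z": 0.012,"yaw": 0,"hand": 0},
])

```text
time_s: 14.8
eef_pos: [0.5107, -0.0121, 0.1611]
tcp_rot: [[-0.385, 0.923, 0.001], [0.923, 0.385, -0.0], [-0.0, 0.001, -1.0]]
ft_force: [-1.6, -0.0, 8.0]
grip_width: 0.007
finger_force: 3.8
```

Emit:
drive_tool([
  {"x": 0.001,"y": -0.003,"z": 0.006,"yaw": 0,"hand": 0},
  {"x": 0.001,"y": -0.003,"z": 0.01,"yaw": 0,"hand": 0},
])

```text
time_s: 15.0
eef_pos: [0.5104, -0.0121, 0.1598]
tcp_rot: [[-0.385, 0.923, 0.002], [0.923, 0.385, -0.0], [-0.001, 0.001, -1.0]]
ft_force: [-0.3, 0.6, 8.3]
grip_width: 0.0
finger_force: 4.2
```

Emit:
drive_tool([
  {"x": 0,"y": 0,"z": 0.005,"yaw": 0,"hand": 0},
  {"x": 0,"y": 0,"z": 0.005,"yaw": 0,"hand": 0},
])

```text
time_s: 15.2
eef_pos: [0.5106, -0.0122, 0.1592]
tcp_rot: [[-0.385, 0.923, 0.002], [0.923, 0.385, -0.0], [-0.001, 0.002, -1.0]]
ft_force: [-1.3, 0.7, 11.0]
grip_width: 0.006
finger_force: 5.1
```

Force is rising at the stop. I'll press a little further to be sure.

Emit:
drive_tool([
  {"x": 0,"y": 0,"z": 0.004,"yaw": 0,"hand": 0},
  {"x": 0,"y": 0,"z": 0.004,"yaw": 0,"hand": 0},
])

```text
time_s: 15.4
eef_pos: [0.5111, -0.0122, 0.1592]
tcp_rot: [[-0.385, 0.923, 0.003], [0.923, 0.385, -0.0], [-0.001, 0.002, -1.0]]
ft_force: [-2.0, 0.1, 17.2]
grip_width: 0.007
finger_force: 8.5
```

Emit:
drive_tool([
  {"x": 0,"y": -0.002,"z": 0.003,"yaw": 0,"hand": 0},
  {"x": 0,"y": -0.002,"z": 0.003,"yaw": 0,"hand": 0},
])

```text
time_s: 15.6
eef_pos: [0.5112, -0.0123, 0.1591]
tcp_rot: [[-0.385, 0.923, 0.003], [0.923, 0.385, -0.0], [-0.002, 0.003, -1.0]]
ft_force: [-2.7, 0.8, 21.0]
grip_width: 0.004
finger_force: 10.7
```

Emit:
drive_tool([
  {"x": 0,"y": 0,"z": -0.05,"yaw": 0,"hand": 0},
  {"x": 0,"y": 0,"z": -0.25,"yaw": 0,"hand": 0},
  {"x": 0,"y": 0,"z": -0.3,"yaw": 0.25,"hand": 60},
  {"x": 0,"y": 0,"z": -0.3,"yaw": 0.25,"hand": 60},
  {"x": 0,"y": 0,"z": -0.3,"yaw": 0.25,"hand": 60},
  {"x": 0,"y": 0,"z": -0.3,"yaw": 0.25,"hand": 60},
  {"x": 0,"y": 0,"z": -0.3,"yaw": 0.25,"hand": 60},
  {"x": 0,"y": 0,"z": -0.3,"yaw": 0.25,"hand": 60},
  {"x": 0,"y": 0,"z": -0.3,"yaw": 0.25,"hand": 60},
  {"x": 0,"y": 0,"z": -0.3,"yaw": 0.25,"hand": 60},
  {"x": 0,"y": 0,"z": -0.3,"yaw": 0.25,"hand": 60},
  {"x": 0,"y": 0,"z": -0.3,"yaw": 0.25,"hand": 60},
  {"x": 0,"y": 0,"z": -0.3,"yaw": 0.25,"hand": 60},
  {"x": 0,"y": 0,"z": -0.3,"yaw": 0.25,"hand": 60},
  {"x": 0,"y": 0,"z": -0.3,"yaw": 0.25,"hand": 60},
  {"x": 0,"y": 0,"z": -0.3,"yaw": 0.25,"hand": 60},
])

```text
time_s: 17.2
eef_pos: [0.5094, -0.0122, 0.2023]
tcp_rot: [[0.922, 0.386, 0.0], [0.386, -0.922, 0.0], [0.0, -0.0, -1.0]]
ft_force: [0.1, 0.4, -0.2]
grip_width: 0.659
finger_force: 0.0
```

```bash
python3 - <<'E'
from h import *
s=get_state();R=s['tcp_rot'];d=np.array([.5100,-.0120,.1325])-s['eef_pos']
print(s['eef_pos'],R.T@d/.15,np.degrees(np.arctan2(R[1,1],R[0,1])),s['ft_force'],s['grip_width']*91.2,s['q'])
E
```

```text
[ 0.50940834 -0.0122011   0.20231359] [4.15142404e-03 2.95558835e-04 4.65423951e-01] -67.27094853959063 [ 0.05040593  0.443823   -0.23701049] 60.1407753114753 [-3.99345796e+00  6.73970558e+00  1.22105084e+02  1.47104137e-03
  5.11551493e+01  6.32765679e+01]
```

Emit:
drive_tool([
  {"x": 0.004,"y": 0,"z": 0.2,"yaw": 0,"hand": 60},
  {"x": 0.004,"y": 0,"z": 0.4,"yaw": 0,"hand": 60},
  {"x": 0.004,"y": 0,"z": 0.465,"yaw": 0,"hand": 60},
  {"x": 0.004,"y": 0,"z": 0.465,"yaw": 0,"hand": 45},
  {"x": 0.004,"y": 0,"z": 0.465,"yaw": 0,"hand": 30},
  {"x": 0.004,"y": 0,"z": 0.465,"yaw": 0,"hand": 30},
  {"x": 0.004,"y": 0,"z": 0.465,"yaw": 0,"hand": 27},
  {"x": 0.004,"y": 0,"z": 0.465,"yaw": 0,"hand": 27},
])

```text
time_s: 18.0
eef_pos: [0.5104, -0.012, 0.1332]
tcp_rot: [[0.923, 0.385, 0.001], [0.385, -0.923, -0.0], [0.001, 0.001, -1.0]]
ft_force: [0.5, 0.2, -0.1]
grip_width: 0.296
finger_force: 0.0
```

Emit:
drive_tool([
  {"x": 0,"y": 0,"z": 0,"yaw": 0,"hand": 24},
  {"x": 0,"y": 0,"z": 0,"yaw": 0,"hand": 20},
  {"x": 0,"y": 0,"z": 0,"yaw": 0,"hand": 20},
  {"x": 0,"y": 0,"z": 0,"yaw": 0,"hand": 20},
])

```text
time_s: 18.4
eef_pos: [0.5104, -0.0122, 0.1329]
tcp_rot: [[0.923, 0.385, 0.001], [0.385, -0.923, -0.0], [0.001, 0.001, -1.0]]
ft_force: [0.3, -3.1, 5.9]
grip_width: 0.258
finger_force: 30.0
```

Emit:
drive_tool([
  {"x": 0,"y": 0.001,"z": -0.007,"yaw": 0,"hand": 20},
  {"x": 0,"y": 0.001,"z": -0.01,"yaw": 0,"hand": 20},
])

```text
time_s: 18.6
eef_pos: [0.5098, -0.012, 0.1337]
tcp_rot: [[0.923, 0.384, -0.0], [0.384, -0.923, 0.0], [-0.0, -0.001, -1.0]]
ft_force: [1.8, 0.2, -5.2]
grip_width: 0.263
finger_force: 30.0
```

Emit:
drive_tool([
  {"x": 0,"y": 0,"z": -0.007,"yaw": 0,"hand": 20},
  {"x": 0,"y": 0,"z": -0.013,"yaw": 0,"hand": 20},
])

```text
time_s: 18.8
eef_pos: [0.5098, -0.012, 0.1358]
tcp_rot: [[0.923, 0.385, -0.0], [0.385, -0.923, 0.0], [-0.0, -0.0, -1.0]]
ft_force: [2.3, 1.8, -5.1]
grip_width: 0.261
finger_force: 30.0
```

Emit:
drive_tool([
  {"x": 0.002,"y": 0,"z": -0.02,"yaw": 0,"hand": 20},
  {"x": 0.002,"y": 0,"z": -0.04,"yaw": 0,"hand": 20},
  {"x": 0.002,"y": 0,"z": -0.06,"yaw": 0,"hand": 20},
  {"x": 0.002,"y": 0,"z": -0.08,"yaw": 0,"hand": 20},
])

```text
time_s: 19.2
eef_pos: [0.5102, -0.012, 0.1483]
tcp_rot: [[0.923, 0.385, -0.0], [0.385, -0.923, -0.0], [-0.0, 0.0, -1.0]]
ft_force: [0.6, 0.3, -3.4]
grip_width: 0.256
finger_force: 30.0
```

Emit:
drive_tool([
  {"x": 0,"y": 0,"z": -0.03,"yaw": 0,"hand": 20},
  {"x": 0,"y": 0,"z": -0.06,"yaw": 0,"hand": 20},
  {"x": 0,"y": 0,"z": -0.1,"yaw": 0,"hand": 20},
  {"x": 0,"y": 0,"z": -0.14,"yaw": 0,"hand": 20},
  {"x": 0,"y": 0,"z": -0.2,"yaw": 0,"hand": 20},
  {"x": 0,"y": 0,"z": -0.3,"yaw": 0,"hand": 20},
  {"x": 0,"y": 0,"z": -0.4,"yaw": 0,"hand": 20},
  {"x": 0,"y": 0,"z": -0.4,"yaw": 0,"hand": 20},
  {"x": 0,"y": 0,"z": -0.4,"yaw": 0,"hand": 20},
])

```text
time_s: 20.1
eef_pos: [0.5103, -0.012, 0.2081]
tcp_rot: [[0.923, 0.385, 0.001], [0.385, -0.923, -0.0], [0.001, 0.0, -1.0]]
ft_force: [-0.7, 0.5, -3.4]
grip_width: 0.258
finger_force: 30.0
```

```bash
python3 - <<'E'
from h import *
s=get_state();R=s['tcp_rot'];d=np.array([.4838,.2008,s['eef_pos'][2]])-s['eef_pos']
print(s['eef_pos'],R.T@d/.15,np.degrees(np.arctan2(R[1,1],R[0,1])),s['ft_force'],s['torque'])
E
```

```text
[ 0.51034653 -0.01199955  0.20810698] [ 3.82386048e-01 -1.37757335e+00 -1.28600670e-04] -67.37558831195793 [-0.65677492  0.50763574 -3.38027423] [-0.01372361  0.04824825 -0.01379925]
```

Emit:
drive_tool([
  {"x": 0.06,"y": -0.2,"z": 0,"yaw": 0,"hand": 20},
  {"x": 0.12,"y": -0.4,"z": 0,"yaw": 0,"hand": 20},
  {"x": 0.18,"y": -0.6,"z": 0,"yaw": 0,"hand": 20},
  {"x": 0.24,"y": -0.8,"z": 0,"yaw": 0,"hand": 20},
  {"x": 0.3,"y": -1,"z": 0,"yaw": 0,"hand": 20},
])

```text
time_s: 20.6
eef_pos: [0.4934, 0.1449, 0.2071]
tcp_rot: [[0.923, 0.385, -0.001], [0.385, -0.923, -0.0], [-0.001, -0.0, -1.0]]
ft_force: [-0.0, 0.7, -2.9]
grip_width: 0.261
finger_force: 30.0
```

Emit:
drive_tool([
  {"x": 0.04,"y": -0.2,"z": 0,"yaw": 0,"hand": 20},
  {"x": 0.08,"y": -0.35,"z": 0,"yaw": 0,"hand": 20},
  {"x": 0.082,"y": -0.378,"z": 0,"yaw": 0,"hand": 20},
  {"x": 0.082,"y": -0.378,"z": 0,"yaw": 0,"hand": 20},
  {"x": 0.082,"y": -0.378,"z": 0,"yaw": 0,"hand": 20},
  {"x": 0.082,"y": -0.378,"z": 0,"yaw": 0,"hand": 20},
])

```text
time_s: 21.2
eef_pos: [0.4838, 0.2, 0.2078]
tcp_rot: [[0.923, 0.384, -0.0], [0.384, -0.923, -0.0], [-0.0, 0.0, -1.0]]
ft_force: [-0.3, 0.5, -3.8]
grip_width: 0.264
finger_force: 30.0
```

```bash
python3 - <<'E'
from h import *
s=get_state();R=s['tcp_rot'];p=s['eef_pos'];d=np.array([.4836,.2010,p[2]])-p
print(p,R.T@d/.15,s['ft_force'])
S=calibration('scene');T=calibration('top');im=get_image('scene')[:,:,::-1];t=get_image('top')[:,:,::-1]
print(proj(S,p-[0,0,.101]),proj(S,[.4836,.201,.062]))
cv2.imwrite('pics/m6.png',np.hstack([cv2.resize(im[210:350,230:370],(400,400),interpolation=cv2.INTER_CUBIC),cv2.resize(t[190:290,150:250],(400,400),interpolation=cv2.INTER_CUBIC)]))
E
```

```text
[0.48378539 0.20000941 0.20779077] [ 1.39357460e-03 -6.57247533e-03 -9.86777716e-07] [-0.26121183  0.54560828 -3.80414666]
[289.39328759 304.86904019] [289.12714839 317.58016104]
```

View pics/m6.png

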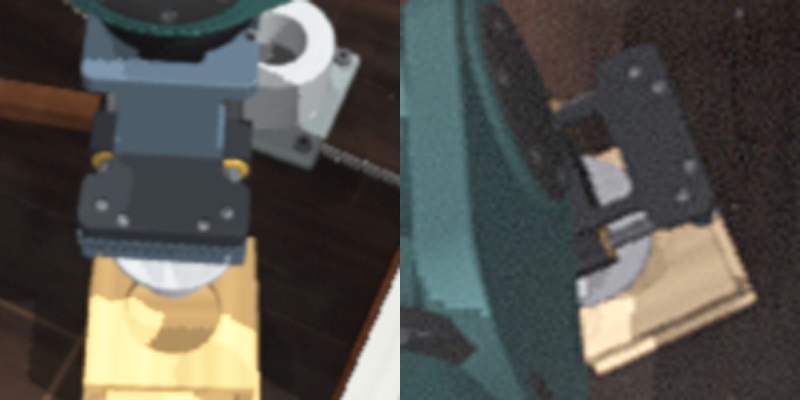

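The collar is held level over the stand hole, which shows at (173,310) in the left crop and matches the prediction. Lowering.

Emit:
drive_tool([
  {"x": 0.0015,"y": -0.0065,"z": 0.1,"yaw": 0,"hand": 20},
  {"x": 0.0015,"y": -0.0065,"z": 0.2,"yaw": 0,"hand": 20},
  {"x": 0.0015,"y": -0.0065,"z": 0.25,"yaw": 0,"hand": 20},
  {"x": 0.0015,"y": -0.0065,"z": 0.28,"yaw": 0,"hand": 20},
  {"x": 0.0015,"y": -0.0065,"z": 0.31,"yaw": 0,"hand": 20},
  {"x": 0.0015,"y": -0.0065,"z": 0.31,"yaw": 0,"hand": 20},
])

```text
time_s: 21.9
eef_pos: [0.4834, 0.2018, 0.161]
tcp_rot: [[0.923, 0.385, -0.001], [0.385, -0.923, -0.0], [-0.001, -0.0, -1.0]]
ft_force: [0.3, -1.2, -2.9]
grip_width: 0.257
finger_force: 30.0
```

Emit:
drive_tool([
  {"x": 0,"y": 0,"z": 0.03,"yaw": 0,"hand": 20},
  {"x": 0,"y": 0,"z": 0.06,"yaw": 0,"hand": 20},
  {"x": 0,"y": 0,"z": 0.09,"yaw": 0,"hand": 20},
  {"x": 0,"y": 0,"z": 0.12,"yaw": 0,"hand": 20},
  {"x": 0,"y": 0,"z": 0.15,"yaw": 0,"hand": 20},
  {"x": 0,"y": 0,"z": 0.18,"yaw": 0,"hand": 20},
  {"x": 0,"y": 0,"z": 0.21,"yaw": 0,"hand": 20},
  {"x": 0,"y": 0,"z": 0.21,"yaw": 0,"hand": 20},
])

```text
time_s: 22.7
eef_pos: [0.4832, 0.2017, 0.1293]
tcp_rot: [[0.923, 0.385, -0.001], [0.385, -0.923, -0.0], [-0.001, -0.0, -1.0]]
ft_force: [0.0, -0.2, -3.2]
grip_width: 0.262
finger_force: 30.0
```

Emit:
drive_tool([
  {"x": 0,"y": 0,"z": 0.02,"yaw": 0,"hand": 20},
  {"x": 0,"y": 0,"z": 0.04,"yaw": 0,"hand": 20},
  {"x": 0,"y": 0,"z": 0.06,"yaw": 0,"hand": 20},
  {"x": 0,"y": 0,"z": 0.068,"yaw": 0,"hand": 20},
  {"x": 0,"y": 0,"z": 0.068,"yaw": 0,"hand": 20},
])

```text
time_s: 23.2
eef_pos: [0.4835, 0.2018, 0.1196]
tcp_rot: [[0.923, 0.385, -0.0], [0.385, -0.923, -0.0], [-0.0, -0.0, -1.0]]
ft_force: [0.3, 0.1, -3.3]
grip_width: 0.262
finger_force: 30.0
```

Emit:
drive_tool([
  {"x": 0,"y": 0,"z": 0.004,"yaw": 0,"hand": 20},
  {"x": 0,"y": 0,"z": 0.007,"yaw": 0,"hand": 20},
])

```text
time_s: 23.4
eef_pos: [0.4836, 0.2019, 0.1188]
tcp_rot: [[0.923, 0.385, 0.0], [0.385, -0.923, 0.0], [0.0, 0.0, -1.0]]
ft_force: [0.8, -0.4, -3.9]
grip_width: 0.263
finger_force: 30.0
```

Emit:
drive_tool([
  {"x": 0,"y": 0,"z": 0.004,"yaw": 0,"hand": 20},
  {"x": 0,"y": 0,"z": 0.008,"yaw": 0,"hand": 20},
])

```text
time_s: 23.6
eef_pos: [0.4836, 0.2018, 0.1175]
tcp_rot: [[0.923, 0.385, 0.0], [0.385, -0.923, 0.0], [0.0, -0.0, -1.0]]
ft_force: [0.0, -0.1, -3.3]
grip_width: 0.263
finger_force: 30.0
```

Emit:
drive_tool([
  {"x": 0,"y": 0,"z": 0.003,"yaw": 0,"hand": 20},
  {"x": 0,"y": 0,"z": 0.005,"yaw": 0,"hand": 20},
])

```text
time_s: 23.8
eef_pos: [0.4836, 0.2018, 0.117]
tcp_rot: [[0.923, 0.385, -0.0], [0.385, -0.923, -0.0], [-0.0, 0.0, -1.0]]
ft_force: [-2.5, -3.2, 7.6]
grip_width: 0.261
finger_force: 30.0
```

Emit:
drive_tool([
  {"x": 0,"y": 0,"z": -0.003,"yaw": 0,"hand": 20},
  {"x": 0,"y": 0,"z": -0.003,"yaw": 0,"hand": 26},
  {"x": 0,"y": 0,"z": -0.003,"yaw": 0,"hand": 32},
  {"x": 0,"y": 0,"z": -0.003,"yaw": 0,"hand": 45},
  {"x": 0,"y": 0,"z": -0.003,"yaw": 0,"hand": 60},
  {"x": 0,"y": 0,"z": -0.003,"yaw": 0,"hand": 70},
  {"x": 0,"y": 0,"z": -0.003,"yaw": 0,"hand": 70},
  {"x": 0,"y": 0,"z": -0.003,"yaw": 0,"hand": 70},
  {"x": 0,"y": 0,"z": -0.1,"yaw": 0,"hand": 70},
  {"x": 0,"y": 0,"z": -0.3,"yaw": 0,"hand": 70},
  {"x": 0,"y": 0,"z": -0.6,"yaw": 0,"hand": 70},
  {"x": 0,"y": 0,"z": -0.95,"yaw": 0,"hand": 70},
  {"x": 0,"y": 0,"z": -0.95,"yaw": 0,"hand": 70},
  {"x": 0,"y": 0,"z": -0.95,"yaw": 0,"hand": 70},
])

```text
time_s: 25.2
eef_pos: [0.4841, 0.202, 0.2616]
tcp_rot: [[0.923, 0.385, 0.003], [0.385, -0.923, 0.001], [0.004, 0.0, -1.0]]
ft_force: [-0.3, 0.5, -0.6]
grip_width: 0.771
finger_force: 0.0
```

```bash
python3 - <<'E'
from h import *
s=get_state();print(s['eef_pos'],s['ft_force'])
W=calibration('wrist');w=get_image('wrist')[:,:,::-1];im=get_image('scene')[:,:,::-1]
u=proj(W,[.4836,.2015,.09]).astype(int);x,y=max(u[0]-60,0),max(u[1]-60,0)
np.save('w7.npy',dict(c=W,x=x,y=y),allow_pickle=True);print(x,y,proj(W,[.4836,.2015,.126]),proj(W,[.4836,.2015,.068]))
cv2.imwrite('pics/m7.png',np.hstack([cv2.resize(w[y:y+120,x:x+120],(400,400),interpolation=cv2.INTER_CUBIC),cv2.resize(im[240:360,230:350],(400,400),interpolation=cv2.INTER_CUBIC)]))
E
```

```text
[0.48414934 0.20204181 0.26160854] [-0.32230243  0.50719613 -0.56524463]
216 136 [276.78282052 207.30712779] [276.80548162 190.70285081]
```

View pics/m7.png

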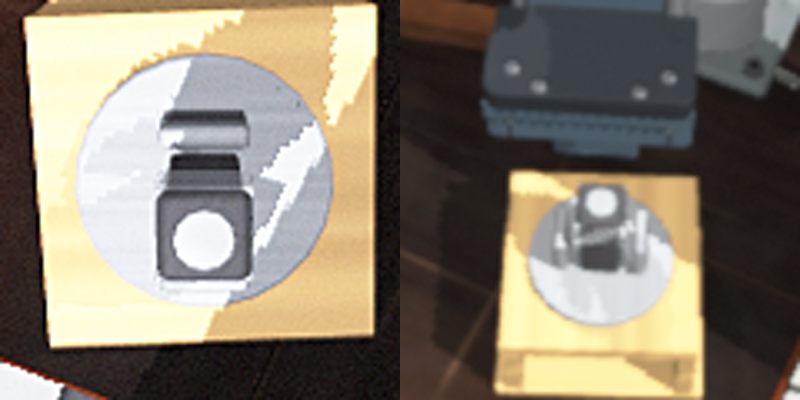

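The gauge stands upright in the stand, collar on the plate, button down and tabs drawn in. Everything is clear of the robot, so I'm handing in.

```bash
python3 -c "
from plant import *
print(sign_off())"
```

```text
the job is handed in; nothing more can be done
None
```

I gauged the wide bore, pressed the lock button to its stop, and set the gauge back upright in its stand. I then handed the job in at about 25 s; contact on the ring briefly reached about 34 N (3.4 kg) before I eased to about 2 kg and let go of the tabs.

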